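Index the swivel utensil caddy to its next hole

ROBOT

A 7-joint arm with a two-finger parallel gripper is mounted at the origin on the work surface. World frame = base frame: x ahead of the robot, y to its left, z up, the work surface at z = 0. Lengths are in m, angles in degrees, forces in N, time in s.
With the tool pointing down it reaches from about 0.4 to 0.9 m from the base axis. Payload 5.5 kg.
Tool frame: the origin (TCP) lies on the centre line of the jaws, within the pads' length; the fingertips stand 11 mm ahead of it and the grasp point (between the pads) lies 8 mm behind it; z points along the fingers, y is the line along which they close (so a half turn about z gives the same grasp; the last joint's range is limited). The gripper opens to 85 mm and grips with 20 to 120 N. Pads are 22 mm wide; open, the fingers measure 114 mm over their backs; the gripper's body (76 mm by 85 mm) begins 54 mm behind the grasp point. The pads swing forward as they close: fully open they stand 13 mm farther back than shut.
Start: joints at [-60.149, 28.699, -24.465, 88.831, 12.651, 65.22, -12.049], TCP at [0.166, 0.629, 0.216] pointing down, gripper open.
Joint ranges: [-164.97, 164.97], [-17.58, 116.51], [-87.97, 89.64], [11.32, 138.91], [-80.73, 260.73], [10.89, 115.49], [-147.41, 147.41]. Speed limits (degrees/s): [147.25, 147.25, 180, 180, 180, 180, 180].

INTERFACE

Orientations are given as [roll, pitch, yaw] about the fixed x, y, z axes, in that order (R = Rz(yaw) Ry(pitch) Rx(roll)).
In Python, from bench import env gives the robot as it stands.
- The arm moves only by the shell command python3 -m jog 'ROWS' [FORCE]. ROWS is JSON, a list of rows, each a list of 7 numbers: the closure in counts, from 0 (fully open) to 255 (shut), then the shift along the tool's x, y, z in cm, then the turn, a rotation vector about the tool's x, y, z in degrees. A call has 1 to 20 rows; each row is the pose to reach, as a shift and turn from the pose commanded when the call began, along the tool's axes at that moment; what a row does not reach only later rows make up. A row lasts 1/10 s, in which the tool goes at most 50 mm and 8.59 degrees, less where a joint would pass 70% of its speed; a pose out of reach is approached as far as the arm can. A call with a gripper value outside its range is refused whole. The fingers move at their own pace and stop on an object; FORCE is the grip in N (left out, the last holds). Time passes only in rows, so rows that repeat a pose let the fingers close. It gives the time, the measured TCP pose, the force, the opening and the grip force at its end, in the units of the state.
- env.get_state(): the state, without advancing time (a new reading comes with each control period).
- env.grab_frame(name): name is "side" or "top"; returns a dict with "frame" (480x640x3 uint8, red, green, blue), "z_map" (480x640 float32, m along the optical axis (not along the pixel's ray), 0 where there is no reading), "fx", "fy", "cx", "cy" (pixels), "R" (3x3) and "t" (3): a world point X has camera coordinates R X + t. Camera axes: x right, y down, z forward; pixel columns grow to the right and rows downward; lengths in m; the calibration is good to about 2 mm. A picture is of the moment at which its call begins.
- env.hand_in(): hands the job in; it is judged then, once.
Trained networks look in the newest picture that a camera, given by its name, has taken for a name from the list of things; names that differ only in an ending like _2 or _b are one class to them, and where a whole thing is asked for, a point or a joint stands for the part that bears it (a point fixed in the world has none). Each returns a list of dicts, best first, with "conf" (0 to 1); they miss things now and then, are a little off and sometimes report something else, mostly with a low value. They report only what shows in the picture. A call takes as long as a camera call.
- env.search_frame(camera, name): "location" ([x, y, z] in m, in the coordinates of the camera as it stood for that picture, good to about 4 mm: the middle of the surface that is visible of it).
- env.spot_point(camera, name): "location" ([x, y, z] in m, in the coordinates of the camera as it stood for that picture, good to about 4 mm: a listed point, or the origin of a listed thing).
The state is a dict: "clock": time; "joint_pos": joint angles; "dq": joint speeds; "joint_efforts": joint torques, N m; "position": TCP position; "ee_rot": TCP orientation; "force": force on the tool from outside, world axes, zero at the start; "ft_torque": the same for the moment, N m; "width": opening from 0.0 (shut) to 1.0 (fully open); "grasp_force": force on a finger pad.
Only numpy, scipy, OpenCV 4.12 (cv2) and the standard library are available. Lean on these libraries where they do the work, as an engineer would, in place of code of your own. Each camera call takes 0.05 s, during which the arm holds its last target. There are 200 camera calls.

TASK

The swivel utensil caddy is pinned with its thumb lever at the front; the serving utensils behind the lever are wanted on the slow cooker's side. Press the lever down to draw the spring index pin, swing the caddy by the lever to the very next hole towards the slow cooker, and let the lever up so that the pin drops fully home in that hole. Leave the other things on the counter where they are.

Things in the scene. Friction and masses are not known exactly. Their poses are not given: they have to be found in the camera images.
- caddy_base: fixed base of the utensil caddy: a square steel index plate, 200 x 200 mm, top face 18 mm above the counter, six index holes of 10 mm diameter evenly spaced (60 degrees) on a circle of 86 mm radius. Origin at counter height on the vertical swivel axis; its -x axis is the direction of the first hole, in which the pin sits at the start. It does not move.
- caddy (a joint): turn of the caddy on its base, rad, counter-clockwise seen from above positive; 0 with the pin in the first hole, holes every 1.047 rad either way, play about 0.015 rad in a hole. Light friction, it stays where it is left, and it turns freely both ways when the pin is drawn.
- drum_top (a point): centre of the black ball on the caddy's swivel axis, 215 mm above the counter. The caddy is a steel drum of 140 mm diameter with six compartments, its rim 168 mm above the counter. Utensils standing opposite the lever rise to 310 mm above the counter, those next to the lever only to 195 mm; the utensils turn with the drum.
- lever (a joint): thumb lever on the outside of the drum, rad: 0 at rest, grows as its outer end is pressed down, stop at 0.6. It tips about a level tangential pivot 106 mm from the swivel axis and 156 mm above the counter, and lifts the pin 20 mm per rad. Pressing takes about 3 N at first and 12 N near the stop; it springs back when let go.
- pad (a point): middle of the upper face of the lever's thumb pad, a black dish 44 mm long (radially), 50 mm wide inside (tangentially), with a cheek 15 mm high along each radial side. At rest it lies 145 mm from the swivel axis, 173 mm above the counter, outer end tilted up 0.22 rad. It goes down 13 mm before the pin clears the plate, 25 mm at the stop. Pushing a cheek sideways turns the caddy.
- pin (a joint): lift of the index pin, m: 0 fully home in a hole (6.5 mm deep in the plate); about 0.006 when its round tip rides on the plate's upper face, which keeps the pad about 12 mm down; the spring pushes it into the next hole as it comes over it.
- pin_tip (a point): lower end of the index pin, 8 mm diameter, a vertical rod outside the drum 86 mm from the swivel axis, in line with the lever.
- cooker: round slow cooker with glass lid and three press buttons on its front, 285 mm diameter, 360 mm over the side handles, 231 mm tall, fixed; on the left (+y) or the right (-y) end of the counter. Origin under its centre.
- toaster: steel two-slot toaster, 160 x 300 x 181 mm, fixed, at the end of the counter opposite the slow cooker. Origin under its centre.
- ramekin: white ceramic ramekin, 92 mm diameter, 48 mm tall, in front of the caddy; origin under its centre. Not to be moved.
- ramekin2: a second, equal ramekin, to the front right. Not to be moved.
- stopper: glass carafe stopper standing on its plug, 54 mm wide, 83 mm tall, in front of the caddy; origin under its centre. Not to be moved.
- mill: dark wooden pepper mill, 58 mm wide, 164 mm tall, to the rear of the caddy; origin under its centre. Not to be moved.
- carafe: glass carafe, 120 mm wide, 205 mm tall, to the rear of the caddy; origin under its centre. Not to be moved.
- spoon: black plastic serving spoon, 280 mm long, lying flat to the front left; origin at its middle. Not to be moved.
- loaf_pan: aluminium loaf pan, 142 x 256 x 65 mm, front right; origin under its centre. Not to be moved.

How it is judged:
By the outcome, as a careful person would: the job done as asked, in the order asked, and still so for the second after the job is handed in, with the robot touching nothing.
It also fails if it takes over 51 s, if anything falls off the work surface, if the arm or the gripper's body presses on something with over 40 N, if the wrist force passes 120 N, or if a joint passes its speed limit or range.

## Working session

There is one attempt and no reset: what is moved stays moved. The work goes in short steps, Python scripts to look and compute and a shell command to move; the robot and the scene stay as the last step left them, time stands still between calls to the robot, and variables do not carry over. Pictures are saved under pics/ and viewed, at most 10 in all, crops included, and the job is handed in when it is done.

```bash
ls; mkdir -p pics
cat > h.py <<'E'
from bench import env
import numpy as np, cv2
np.set_printoptions(precision=4,suppress=True)
def w(f,p): return np.array(f["R"]).T@(np.array(p)-np.array(f["t"]))
def look(cam,pts=(),objs=(),save=None):
    f=env.grab_frame(cam)
    if save: cv2.imwrite(save,f["frame"][:,:,::-1])
    for n in pts:
        for d in env.spot_point(cam,n)[:2]: print(cam,'pt',n,round(d["conf"],2),w(f,d["location"]))
    for n in objs:
        for d in env.search_frame(cam,n)[:2]: print(cam,'ob',n,round(d["conf"],2),w(f,d["location"]))
    return f
E
python3 - <<'E'
from h import *
for c in("top","side"):
    f=look(c,["caddy_base","drum_top","pad","pin_tip","cooker","toaster","ramekin","stopper","mill","carafe","spoon","loaf_pan"],[],f"pics/{c}0.png")
    print("cam pos",-np.array(f["R"]).T@np.array(f["t"]))
s=env.get_state();print(s)
E
```

```text
pics
top pt caddy_base 0.71 [ 0.6182  0.001  -0.0047]
top pt drum_top 0.63 [0.616  0.0022 0.2136]
top pt drum_top 0.39 [ 0.5873  0.2055 -0.0013]
top pt pad 0.66 [ 0.4781 -0.0566  0.1692]
top pt ramekin 0.94 [ 0.4279 -0.0095 -0.0025]
top pt ramekin 0.84 [ 0.3833 -0.2194 -0.0027]
top pt stopper 0.65 [ 0.4789 -0.1455  0.0005]
top pt stopper 0.45 [ 0.4318 -0.0092 -0.0009]
top pt mill 0.94 [ 0.7472 -0.1508 -0.0027]
top pt carafe 0.93 [ 0.5874  0.2026 -0.0006]
top pt spoon 0.79 [ 0.3564  0.3455 -0.002 ]
top pt loaf_pan 0.57 [ 0.3082 -0.3826 -0.0042]
cam pos [ 0.4634 -0.0112  1.2414]
side pt caddy_base 0.87 [0.6155 0.002  0.0013]
side pt drum_top 0.85 [ 0.6078 -0.0052  0.2146]
side pt pad 0.62 [ 0.4774 -0.0566  0.1725]
side pt toaster 0.84 [ 0.5871 -0.5151 -0.0004]
side pt ramekin 0.9 [ 0.3875 -0.2203  0.0003]
side pt ramekin 0.61 [ 0.4262 -0.0077  0.002 ]
side pt stopper 0.77 [ 0.4765 -0.1418 -0.0001]
side pt mill 0.97 [ 0.7466 -0.1499 -0.0026]
side pt carafe 0.77 [0.5898 0.2066 0.0036]
side pt spoon 0.75 [ 0.3608  0.3516 -0.0017]
side pt spoon 0.68 [ 0.3885 -0.2187  0.0009]
side pt loaf_pan 0.73 [ 0.315  -0.3818 -0.0038]
side pt loaf_pan 0.37 [ 0.6106 -0.0034  0.2127]
cam pos [0.8455 0.4804 1.3586]
{'clock': 1.3, 'joint_pos': array([-60.1503,  28.6995, -24.4665,  88.8321,  12.652 ,  65.2199,
       -12.0494]), 'dq': array([-0.0042,  0.1558, -0.1154, -0.013 ,  0.008 ,  0.015 , -0.0114]), 'joint_efforts': array([  0.0008, -56.9366,  -5.8104, -28.1339,   0.0127,   0.0017,
         0.    ]), 'position': array([0.1657, 0.6285, 0.2161]), 'ee_rot': array([179.9995,  -0.0015, 165.2338]), 'force': array([ 0.2086, -0.042 ,  0.2623]), 'ft_torque': array([ 0.0517, -0.0081,  0.0198]), 'grasp_force': 0.0, 'width': 0.9984464707055627}
```

View pics/top0.png

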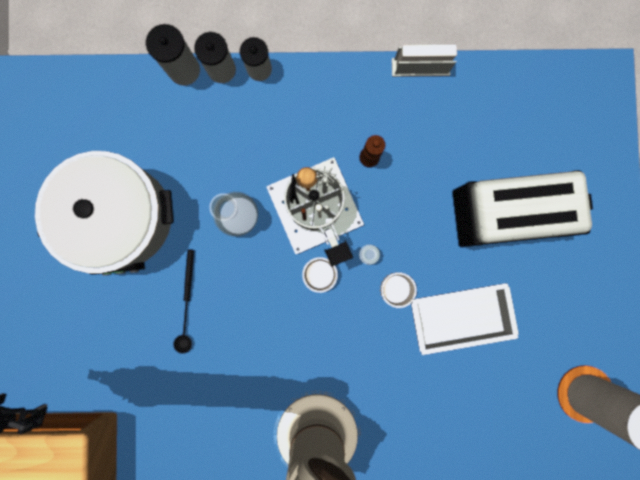

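View pics/side0.png

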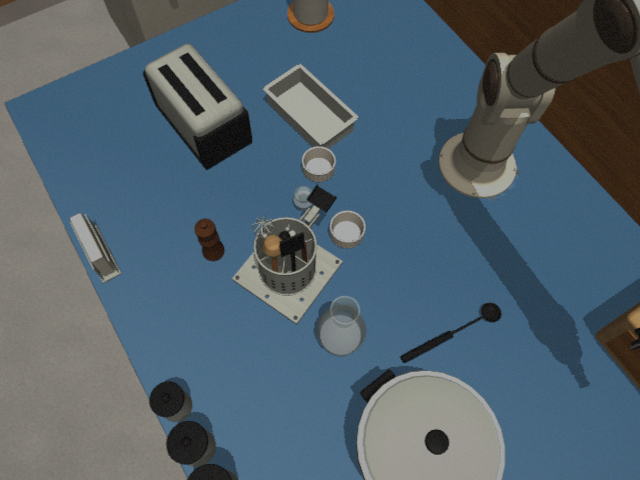

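The top view shows the cooker on the left (+y), with the pad in front at about px (338,253), the drum near (315,200), the ramekin at (320,275) and the stopper at (370,254). The side view agrees. The pad therefore has to swing from about 203° to 143°, which is clockwise seen from above. I'll raise the tool and move above the pad with the fingers shut.

```bash
python3 -m jog '[[255,0,0,-8.4,0,0,0],[255,0,0,-8.4,0,0,0],[255,-47.7,-58.4,-8.4,0,0,52.2],[255,-47.7,-58.4,-8.4,0,0,52.2],[255,-47.7,-58.4,-8.4,0,0,52.2],[255,-47.7,-58.4,-8.4,0,0,52.2],[255,-47.7,-58.4,-8.4,0,0,52.2],[255,-47.7,-58.4,-8.4,0,0,52.2],[255,-47.7,-58.4,-8.4,0,0,52.2],[255,-47.7,-58.4,-8.4,0,0,52.2],[255,-47.7,-58.4,-8.4,0,0,52.2],[255,-47.7,-58.4,-8.4,0,0,52.2],[255,-47.7,-58.4,-8.4,0,0,52.2],[255,-47.7,-58.4,-8.4,0,0,52.2],[255,-47.7,-58.4,-8.4,0,0,52.2],[255,-47.7,-58.4,-8.4,0,0,52.2],[255,-47.7,-58.4,-8.4,0,0,52.2],[255,-47.7,-58.4,-8.4,0,0,52.2],[255,-47.7,-58.4,-8.4,0,0,52.2],[255,-47.7,-58.4,-8.4,0,0,52.2]]'
python3 - <<'E'
from h import *
s=env.get_state();print(s["position"],s["ee_rot"],s["joint_pos"])
f=look("side",["pad","drum_top","caddy_base","pin_tip"],["lever"])
u,v=[int(x) for x in (320,198)]
im=cv2.resize(f["frame"][120:320,180:430,::-1],None,fx=3,fy=3,interpolation=cv2.INTER_CUBIC);cv2.imwrite("pics/s1.png",im)
E
```

```text
clock: 3.3
position: [0.4777, -0.0565, 0.2999]
ee_rot: [-180.0, -0.1, 113.1]
force: [-0.3, 1.9, -0.4]
width: -0.001
grasp_force: 0.0
[ 0.4777 -0.0565  0.2999] [-179.9828   -0.0519  113.1049] [-13.0997   4.7771  17.8094 107.4773  -1.6149  68.0208  28.3622]
side pt pad 0.6 [ 0.4793 -0.0565  0.1705]
side pt drum_top 0.87 [ 0.609  -0.0026  0.2164]
side pt caddy_base 0.79 [0.6167 0.0006 0.0039]
side ob lever 0.86 [ 0.4902 -0.0517  0.1694]
```

View pics/s1.png

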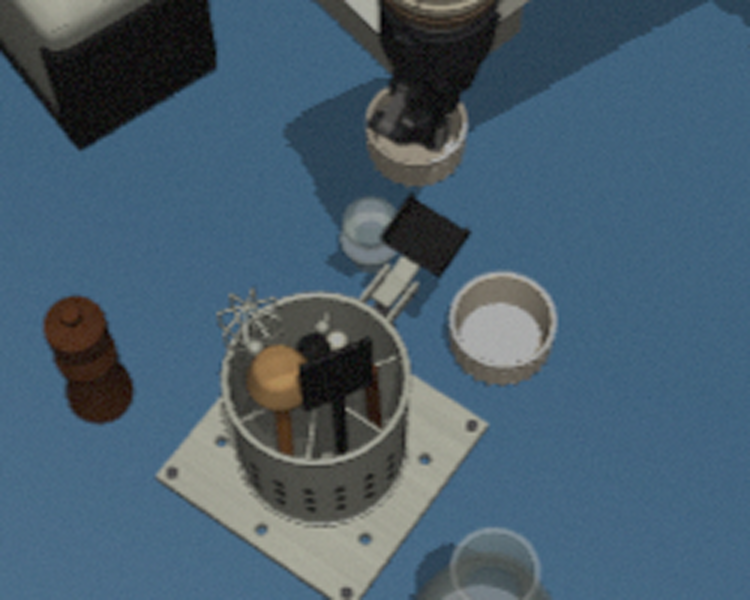

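The gripper is over the pad, clear of the stopper (crop 370,230) and the ramekin (500,325). Plate holes show at (424,459), (364,538), (261,529) and (221,440), so I'll fit the axis and angle from them.

Run:
```python
from h import *
from scipy.optimize import least_squares
f=env.grab_frame("side");R=np.array(f["R"]);t=np.array(f["t"]);C=-R.T@t
P=[]
for u,v in[(424,459),(364,538),(261,529),(221,440)]:
    r=R.T@np.array([((u+.5)/3-.5+180-f["cx"])/f["fx"],((v+.5)/3-.5+120-f["cy"])/f["fy"],1]);P.append((C+r*(.018-C[2])/r[2])[:2])
P=np.array(P);print(P)
a=lambda th:np.deg2rad(th-60*np.arange(1,5))
res=least_squares(lambda q:(P-q[:2]-.086*np.c_[np.cos(a(q[2])),np.sin(a(q[2]))]).ravel(),[.616,.001,203])
print(res.x,res.fun*1e3)
x,y,th=res.x
for d in(0,60):print("pad",x+.145*np.cos(np.deg2rad(th-d)),y+.145*np.sin(np.deg2rad(th-d)))
```

```text
[[ 0.5465  0.0532]
 [ 0.6255  0.0861]
 [ 0.6935  0.0348]
 [ 0.6828 -0.0513]]
[  0.6145   0.0011 202.6993] [ 0.3993  0.0231  0.0476 -0.3094 -0.325   0.5318 -0.122  -0.2455]
pad 0.48074871256324647 -0.05488359392701558
pad 0.49917478111873903 0.08894088242380689
```

```bash
python3 -m jog '[[255,0,0,4,0,0,0],[255,0,0,8,0,0,0],[255,0,0,10.5,0,0,0],[255,0,0,11,0,0,0],[255,0,0,11.4,0,0,0],[255,0,0,11.8,0,0,0],[255,0,0,12.2,0,0,0],[255,0,0,12.6,0,0,0],[255,0,0,12.8,0,0,0],[255,0,0,12.8,0,0,0]]'
python3 - <<'E'
from h import *
f=look("side",["pad"],["lever"]);s=env.get_state();print(s["position"],s["force"])
im=cv2.resize(f["frame"][120:320,180:430,::-1],None,fx=3,fy=3,interpolation=cv2.INTER_CUBIC);cv2.imwrite("pics/s2.png",im)
E
```

```text
clock: 4.65
position: [0.478, -0.0578, 0.172]
ee_rot: [-180.0, -0.0, 113.0]
force: [-0.2, 0.0, -0.3]
width: 0.001
grasp_force: 0.0
side pt pad 0.82 [ 0.4783 -0.0563  0.1702]
side ob lever 0.75 [ 0.4951 -0.0429  0.1661]
[ 0.4782 -0.0578  0.1723] [-0.0628  0.1041 -0.5825]
```

View pics/s2.png

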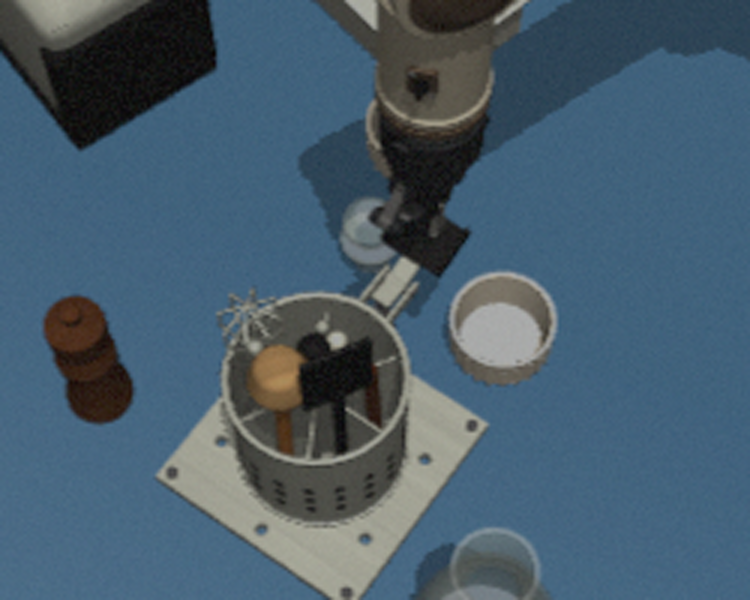

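There's no contact force yet. The fingers look to be above the pad or past its edge (crop ~430,215), so I'll check with depth from both cameras.

Run:
```python
from h import *
ax=np.array([.6145,.0011]);th=np.deg2rad(202.7);er=np.array([np.cos(th),np.sin(th)]);et=np.array([-er[1],er[0]])
f=env.grab_frame("side");z=f["z_map"];v,u=np.nonzero(z>0);d=z[v,u]
c=np.c_[(u-f["cx"])/f["fx"]*d,(v-f["cy"])/f["fy"]*d,d]
X=(c-np.array(f["t"]))@np.array(f["R"])
r=(X[:,:2]-ax)@er;s=(X[:,:2]-ax)@et
m=(r>.11)&(r<.2)&(abs(s)<.05)&(X[:,2]>.12)
for a,b,h,uu,vv in sorted(zip(r[m],s[m],X[m,2],u[m],v[m]),key=lambda q:(q[4],q[3])):
    if vv%2==0 and uu%2==0 : print(uu,vv,"r%d s%d z%d"%(a*1e3,b*1e3,h*1e3),end=' | ')
```

```text
362 42 r199 s-30 z653 | 364 42 r198 s-34 z656 | 352 44 r198 s-12 z638 | 354 44 r197 s-17 z642 | 356 44 r196 s-21 z645 | 358 44 r197 s-25 z647 | 360 44 r199 s-27 z647 | 362 44 r197 s-32 z651 | 364 44 r199 s-34 z650 | 366 44 r199 s-38 z653 | 368 44 r199 s-42 z655 | 334 46 r197 s21 z614 | 336 46 r198 s17 z615 | 346 46 r196 s-3 z629 | 348 46 r196 s-7 z632 | 350 46 r195 s-11 z636 | 352 46 r194 s-15 z639 | 354 46 r194 s-19 z642 | 356 46 r194 s-23 z643 | 358 46 r194 s-26 z646 | 360 46 r195 s-29 z646 | 362 46 r196 s-33 z648 | 364 46 r196 s-36 z650 | 366 46 r196 s-40 z652 | 368 46 r199 s-42 z652 | 370 46 r198 s-46 z655 | 330 48 r189 s23 z614 | 332 48 r191 s20 z614 | 334 48 r192 s17 z615 | 336 48 r196 s15 z613 | 338 48 r196 s12 z615 | 342 48 r197 s5 z618 | 344 48 r193 s-1 z627 | 346 48 r191 s-6 z631 | 348 48 r191 s-10 z633 | 350 48 r190 s-14 z637 | 352 48 r191 s-17 z638 | 354 48 r193 s-20 z638 | 356 48 r192 s-24 z642 | 358 48 r190 s-29 z646 | 360 48 r192 s-32 z646 | 362 48 r191 s-35 z649 | 364 48 r192 s-39 z651 | 366 48 r196 s-40 z648 | 368 48 r196 s-44 z650 | 370 48 r196 s-47 z652 | 326 50 r1
[... 28228 characters left out ...]
06 r129 s-6 z168 | 322 206 r130 s-12 z173 | 324 206 r133 s-15 z171 | 326 206 r137 s-18 z168 | 328 206 r134 s-26 z182 | 330 206 r140 s-27 z173 | 308 208 r111 s14 z162 | 312 208 r117 s7 z161 | 314 208 r120 s3 z160 | 316 208 r122 s0 z162 | 318 208 r124 s-4 z163 | 320 208 r127 s-8 z164 | 322 208 r127 s-14 z169 | 324 208 r128 s-18 z172 | 326 208 r125 s-26 z185 | 328 208 r132 s-27 z176 | 308 210 r110 s14 z153 | 312 210 r113 s4 z160 | 314 210 r114 s0 z163 | 316 210 r117 s-3 z163 | 318 210 r124 s-5 z154 | 322 210 r122 s-17 z169 | 324 210 r126 s-20 z168 | 326 210 r125 s-26 z177 | 314 212 r111 s-2 z160 | 316 212 r113 s-6 z162 | 326 212 r125 s-26 z166 | 318 214 r112 s-13 z162 | 318 216 r111 s-14 z153 |
```

Depth puts the fingertips just at the pad, with the pad face at about 0.17 and the tip end near 0.17. I'll keep pressing and watch the force.

```bash
python3 -m jog '[[255,0,0,0.4,0,0,0],[255,0,0,0.8,0,0,0],[255,0,0,1.0,0,0,0],[255,0,0,1.0,0,0,0]]'; python3 -m jog '[[255,0,0,0.4,0,0,0],[255,0,0,0.8,0,0,0],[255,0,0,0.8,0,0,0]]'
```

```text
clock: 5.25
position: [0.4776, -0.0578, 0.1615]
ee_rot: [-179.9, -0.0, 113.0]
force: [0.2, -0.9, 0.3]
width: 0.004
grasp_force: 0.0
clock: 5.55
position: [0.4779, -0.058, 0.1538]
ee_rot: [-180.0, -0.0, 113.0]
force: [-2.0, -0.7, 3.6]
width: 0.002
grasp_force: 1.9
```

Run:
```python
from h import *
f=env.grab_frame("top");g=env.grab_frame("side")
P=np.array([.4807,-.0549,.17]);o=[]
for q in(f,g):
    c=np.array(q["R"])@P+q["t"];u=int(q["fx"]*c[0]/c[2]+q["cx"]);v=int(q["fy"]*c[1]/c[2]+q["cy"])
    o.append(cv2.resize(q["frame"][v-40:v+40,u-40:u+40,::-1],(400,400),interpolation=cv2.INTER_CUBIC))
cv2.imwrite("pics/c3.png",np.hstack(o))
```

```text
(no output)
```

View pics/c3.png

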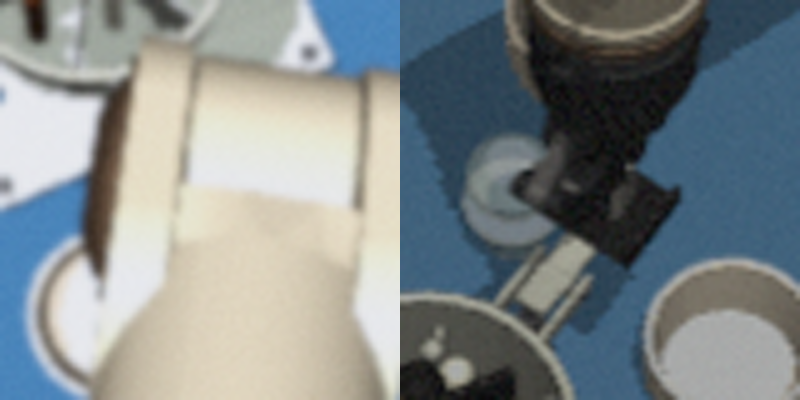

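The view is ambiguous: the top camera is blocked, and in the side view the fingers are over the pad. I'll compare pad depth before and now.

```bash
cat >> h.py <<'E'
def cloud(ang=202.7,rmin=.1,rmax=.2,zmin=.1,zmax=.24,smax=.05):
    ax=np.array([.6145,.0011]);th=np.deg2rad(ang);er=np.array([np.cos(th),np.sin(th)]);et=np.array([-er[1],er[0]])
    f=env.grab_frame("side");z=f["z_map"];v,u=np.nonzero(z>0);d=z[v,u]
    X=(np.c_[(u-f["cx"])/f["fx"]*d,(v-f["cy"])/f["fy"]*d,d]-np.array(f["t"]))@np.array(f["R"])
    r=(X[:,:2]-ax)@er;s=(X[:,:2]-ax)@et
    m=(r>rmin)&(r<rmax)&(abs(s)<smax)&(X[:,2]>zmin)&(X[:,2]<zmax)
    return np.c_[r,s,X[:,2]][m]*1e3
def table(Q):
    print("rows r, cols s -35..35; z median")
    for r in range(105,185,8):
        print(r,[ (lambda k:int(np.median(Q[k,2])) if k.sum() else 0)((abs(Q[:,0]-r)<4)&(abs(Q[:,1]-s)<4)) for s in range(-32,40,8)])
E
python3 - <<'E'
from h import *
table(cloud())
s=env.get_state();p=s["position"][:2]-np.array([.6145,.0011]);print(np.hypot(*p),np.degrees(np.arctan2(p[1],p[0]))%360,s["force"])
E
```

```text
rows r, cols s -35..35; z median
105 [0, 0, 158, 161, 159, 160, 159, 0, 0]
113 [0, 0, 161, 227, 161, 160, 160, 0, 0]
121 [0, 175, 193, 222, 165, 164, 165, 0, 0]
129 [174, 171, 166, 217, 168, 166, 165, 164, 0]
137 [0, 175, 169, 183, 168, 166, 0, 0, 0]
145 [0, 177, 169, 184, 0, 0, 0, 0, 0]
153 [175, 174, 171, 192, 0, 0, 0, 171, 0]
161 [182, 176, 171, 169, 0, 0, 0, 0, 0]
169 [0, 181, 169, 167, 0, 0, 0, 0, 0]
177 [0, 0, 0, 224, 0, 0, 0, 0, 0]
0.14868948395339263 203.37716278771683 [-2.1514 -0.5332  4.2676]
```

```bash
python3 -m jog '[[255,0,0,0.4,0,0,0],[255,0,0,0.8,0,0,0],[255,0,0,0.8,0,0,0]]'
python3 - <<'E'
from h import *
table(cloud())
E
```

```text
clock: 6.0
position: [0.4776, -0.0581, 0.146]
ee_rot: [-180.0, -0.0, 113.0]
force: [-2.9, -0.6, 6.9]
width: 0.002
grasp_force: 3.7
rows r, cols s -35..35; z median
105 [0, 0, 160, 160, 161, 161, 158, 0, 0]
113 [0, 0, 156, 215, 160, 160, 161, 0, 0]
121 [0, 0, 213, 211, 162, 158, 0, 0, 0]
129 [0, 167, 163, 209, 162, 161, 0, 0, 0]
137 [0, 169, 206, 179, 161, 0, 0, 0, 0]
145 [163, 167, 162, 170, 0, 0, 0, 0, 0]
153 [0, 168, 185, 186, 0, 0, 0, 0, 0]
161 [0, 168, 159, 161, 0, 0, 0, 0, 0]
169 [0, 165, 157, 158, 152, 0, 0, 0, 0]
177 [0, 0, 0, 215, 0, 0, 0, 0, 0]
```

```bash
python3 -m jog '[[255,0,0,0.4,0,0,0],[255,0,0,0.8,0,0,0],[255,0,0,0.9,0,0,0],[255,0,0,0.9,0,0,0]]'
python3 - <<'E'
from h import *
table(cloud())
E
```

```text
clock: 6.45
position: [0.4775, -0.0583, 0.1374]
ee_rot: [-179.9, -0.0, 113.0]
force: [-4.7, -1.8, 7.3]
width: 0.001
grasp_force: 5.0
rows r, cols s -35..35; z median
105 [0, 0, 158, 224, 161, 162, 160, 0, 0]
113 [0, 0, 160, 183, 158, 160, 157, 0, 0]
121 [0, 0, 205, 199, 159, 155, 0, 0, 0]
129 [0, 160, 190, 201, 161, 181, 0, 0, 0]
137 [0, 161, 178, 170, 155, 177, 0, 0, 0]
145 [0, 157, 151, 174, 0, 0, 0, 0, 0]
153 [159, 156, 184, 186, 0, 0, 0, 0, 0]
161 [157, 155, 147, 147, 146, 0, 0, 0, 0]
169 [161, 152, 143, 144, 148, 0, 0, 0, 0]
177 [0, 153, 0, 203, 0, 0, 0, 0, 0]
```

The pad is down about 20 mm and the finger sits inside the dish. Next I'll compute the arc rows about the swivel axis.

```bash
cat >> h.py <<'E'
from scipy.spatial.transform import Rotation as Ro
def arc(phis,dr=0):
    s=env.get_state();T=Ro.from_euler('xyz',s["ee_rot"],degrees=True).as_matrix();p=s["position"];a=np.array([.6145,.0011,p[2]])
    for f in phis:
        q=a+Ro.from_euler('z',-f,degrees=True).as_matrix()@((p-a)*(1+dr/np.linalg.norm(p-a)));d=T.T@(q-p)*100
        print(f,d.round(2))
E
python3 -c "
from h import *
arc([4,8,12,16,20,24,28,32,36,40,44,48,52,56,60,64])"
```

```text
4 [1.04 0.03 0.  ]
8 [2.08 0.13 0.  ]
12 [3.11 0.3  0.  ]
16 [4.12 0.55 0.  ]
20 [5.12 0.86 0.  ]
24 [6.08 1.24 0.  ]
28 [ 7.03  1.69 -0.  ]
32 [ 7.93  2.21 -0.  ]
36 [ 8.8   2.78 -0.  ]
40 [ 9.63  3.42 -0.  ]
44 [10.41  4.11 -0.  ]
48 [11.14  4.86 -0.  ]
52 [11.81  5.65 -0.  ]
56 [12.43  6.49 -0.  ]
60 [12.99  7.37 -0.  ]
64 [13.49  8.29 -0.01]
```

```bash
python3 -m jog '[[255,0.52,0.01,0,0,0,2],[255,1.04,0.03,0,0,0,4],[255,1.56,0.08,0,0,0,6],[255,2.08,0.13,0,0,0,8],[255,2.6,0.2,0,0,0,10],[255,3.11,0.3,0,0,0,12],[255,3.62,0.42,0,0,0,14],[255,4.12,0.55,0,0,0,16],[255,4.12,0.55,0,0,0,16]]'
python3 - <<'E'
from h import *
f=look("side",["pad","pin_tip"])
ax=np.array([.6145,.0011])
s=env.get_state();p=s["position"][:2]-ax;print(np.hypot(*p),np.degrees(np.arctan2(p[1],p[0]))%360,s["force"],s["joint_pos"])
cv2.imwrite("pics/s4.png",cv2.resize(f["frame"][140:300,200:400,::-1],None,fx=3,fy=3,interpolation=cv2.INTER_CUBIC))
E
```

```text
clock: 7.4
position: [0.4667, -0.0169, 0.1376]
ee_rot: [-180.0, -0.0, 97.0]
force: [-4.3, -0.5, 10.0]
width: -0.003
grasp_force: 4.9
side pt pad 0.79 [ 0.4638 -0.0147  0.1511]
0.14890960700482614 187.11389525356324 [-4.2583 -0.5382  8.7634] [-17.6603  14.7809  18.8715 119.746   -6.5846  46.4488  12.2295]
```

View pics/s4.png

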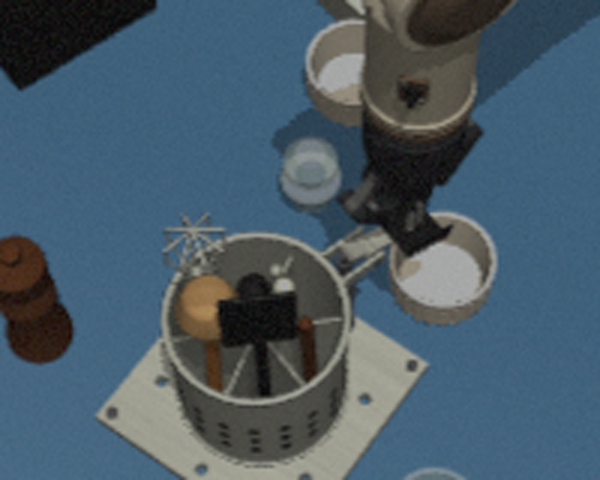

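The caddy turns with the finger: the pad is near (0.464,-0.015), about 186°, at crop px (415,235). I'll continue.

```bash
python3 -c "
from h import *
arc([3,6,9,12,15,18,21,24,27,30,33,36])"
```

```text
3 [0.78 0.02 0.  ]
6 [1.56 0.08 0.  ]
9 [2.33 0.18 0.  ]
12 [3.1  0.32 0.  ]
15 [3.85 0.5  0.  ]
18 [4.6  0.72 0.  ]
21 [5.34 0.98 0.  ]
24 [6.06 1.28 0.  ]
27 [6.76 1.62 0.  ]
30 [7.45 1.99 0.  ]
33 [8.11 2.39 0.  ]
36 [8.76 2.83 0.  ]
```

```bash
python3 -m jog '[[255,0.78,0.02,0,0,0,3],[255,1.56,0.08,0,0,0,6],[255,2.33,0.18,0,0,0,9],[255,3.1,0.32,0,0,0,12],[255,3.85,0.5,0,0,0,15],[255,4.6,0.72,0,0,0,18],[255,5.34,0.98,0,0,0,21],[255,6.06,1.28,0,0,0,24],[255,6.76,1.62,0,0,0,27],[255,7.45,1.99,0,0,0,30],[255,8.11,2.39,0,0,0,33],[255,8.76,2.83,0,0,0,36],[255,8.76,2.83,0,0,0,36]]'
python3 - <<'E'
from h import *
f=look("side",["pad","pin_tip"])
look("top",["pad","pin_tip"])
ax=np.array([.6145,.0011])
s=env.get_state();p=s["position"][:2]-ax;print(np.hypot(*p),np.degrees(np.arctan2(p[1],p[0]))%360,s["force"],s["joint_pos"])
cv2.imwrite("pics/s5.png",cv2.resize(f["frame"][160:320,230:430,::-1],None,fx=4,fy=3.75,interpolation=cv2.INTER_CUBIC))
for a in(146,150,154):table(cloud(a)) if a==150 else 0
E
```

```text
clock: 8.85
position: [0.4864, 0.0748, 0.1383]
ee_rot: [179.9, -0.2, 61.1]
force: [-1.2, 1.3, 9.0]
width: -0.0
grasp_force: 4.5
side pt pad 0.89 [0.4845 0.076  0.1517]
0.1477713902411081 150.53583656832728 [-1.3625  0.665   8.5381] [-31.0015  17.2831  22.5425 116.818   -9.0043  47.3188 -32.2085]
rows r, cols s -35..35; z median
105 [0, 0, 211, 165, 161, 160, 158, 0, 0]
113 [0, 0, 209, 220, 159, 159, 0, 0, 0]
121 [0, 0, 211, 157, 185, 157, 0, 0, 0]
129 [164, 160, 157, 202, 159, 156, 0, 0, 0]
137 [162, 161, 202, 164, 156, 154, 0, 0, 0]
145 [155, 164, 172, 173, 191, 189, 0, 0, 0]
153 [158, 163, 201, 180, 202, 0, 0, 0, 0]
161 [156, 151, 204, 158, 147, 0, 0, 0, 0]
169 [155, 148, 147, 207, 148, 144, 0, 0, 0]
177 [0, 0, 217, 211, 207, 207, 0, 0, 0]
```

View pics/s5.png

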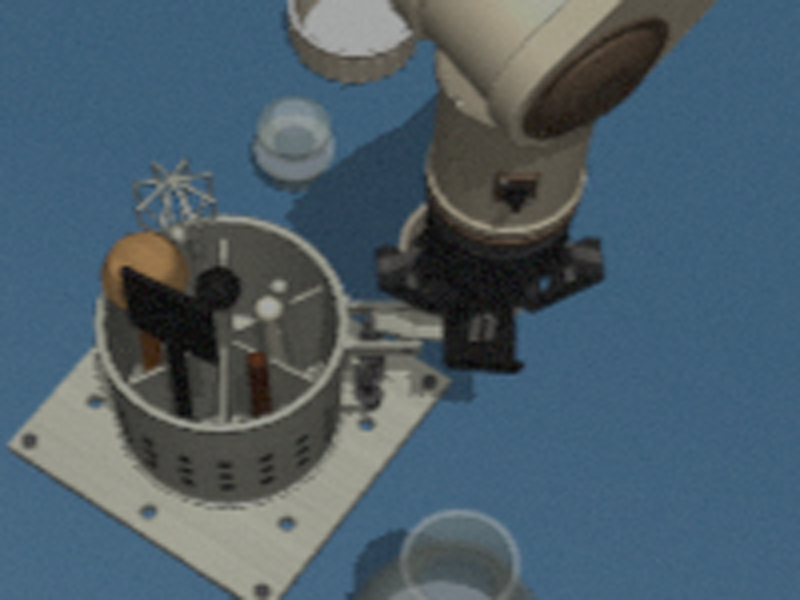

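The side view shows the pin tip at crop (370,395), just short of the target hole at (367,422), with the finger centred in the dish. I'll carry it about 6° further while still pressed, then let the pin ride on the plate.

```bash
python3 -m jog '[[255,0.39,0.01,0,0,0,1.5],[255,0.77,0.02,0,0,0,3],[255,1.16,0.05,0,0,0,4.5],[255,1.54,0.08,0,0,0,6],[255,1.54,0.08,0,0,0,6],[255,1.54,0.08,-0.4,0,0,6],[255,1.54,0.08,-0.8,0,0,6],[255,1.54,0.08,-1.1,0,0,6],[255,1.54,0.08,-1.4,0,0,6],[255,1.54,0.08,-1.4,0,0,6]]'
python3 - <<'E'
from h import *
f=look("side",["pad","pin_tip"])
ax=np.array([.6145,.0011])
s=env.get_state();p=s["position"][:2]-ax;print(np.hypot(*p),np.degrees(np.arctan2(p[1],p[0]))%360,s["position"],s["force"])
cv2.imwrite("pics/s6.png",cv2.resize(f["frame"][200:300,280:400,::-1],None,fx=6,fy=6,interpolation=cv2.INTER_CUBIC))
table(cloud(143))
E
```

```text
clock: 10.2
position: [0.4941, 0.0858, 0.152]
ee_rot: [179.9, -0.1, 55.0]
force: [1.9, -0.9, 3.2]
width: -0.002
grasp_force: 1.8
side pt pad 0.81 [0.4964 0.0866 0.1646]
side pt pin_tip 0.39 [ 0.3139 -0.3832 -0.0038]
0.14805356352974194 145.09214222311252 [0.4931 0.0858 0.1512] [ 2.9539 -0.6358  3.342 ]
rows r, cols s -35..35; z median
105 [0, 0, 157, 163, 161, 161, 161, 0, 0]
113 [0, 0, 157, 225, 165, 161, 157, 0, 0]
121 [0, 0, 0, 220, 163, 160, 0, 0, 0]
129 [0, 172, 165, 167, 212, 164, 165, 0, 0]
137 [0, 177, 169, 169, 178, 0, 0, 0, 0]
145 [0, 172, 166, 184, 203, 203, 0, 0, 0]
153 [0, 175, 167, 194, 194, 0, 0, 0, 0]
161 [0, 172, 167, 194, 168, 167, 0, 0, 0]
169 [0, 172, 168, 217, 220, 166, 166, 0, 0]
177 [0, 0, 0, 224, 224, 221, 218, 0, 0]
```

View pics/s6.png

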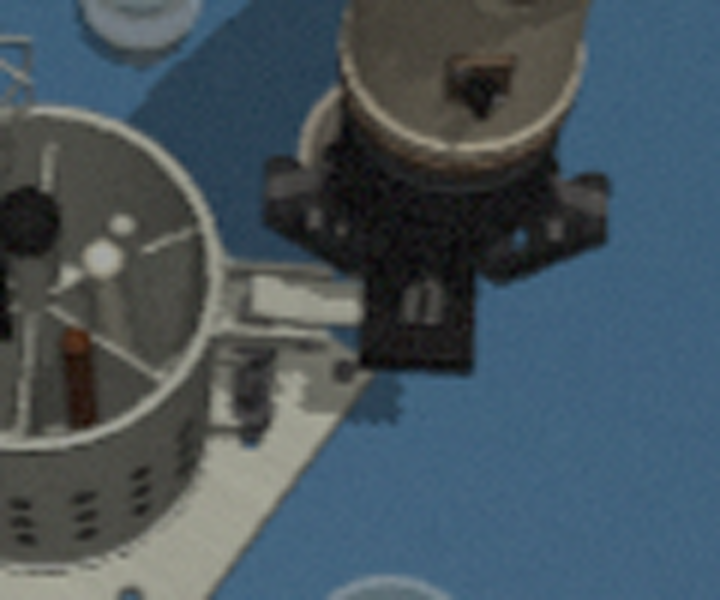

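The pad has followed up to about 6 mm below rest, less than the 12 mm of a riding pin, so the pin has entered the hole. I'll lift straight off and check.

```bash
python3 -m jog '[[255,0,0,-0.4,0,0,0],[255,0,0,-0.8,0,0,0],[255,0,0,-1.2,0,0,0],[255,0,0,-2,0,0,0],[255,0,0,-4,0,0,0],[255,0,0,-8,0,0,0],[255,0,0,-12,0,0,0],[255,0,0,-16,0,0,0],[255,0,0,-16,0,0,0]]'
python3 - <<'E'
from h import *
f=look("side",["pad","pin_tip","ramekin","stopper","mill","carafe","spoon"])
cv2.imwrite("pics/s7.png",cv2.resize(f["frame"][200:300,260:380,::-1],None,fx=6,fy=6,interpolation=cv2.INTER_CUBIC))
Q=cloud(142.7,zmax=.2);table(Q)
print(env.get_state()["force"],env.get_state()["position"])
E
```

```text
clock: 11.3
position: [0.4952, 0.0863, 0.3169]
ee_rot: [179.7, -0.4, 55.0]
force: [0.0, -0.5, -0.2]
width: -0.002
grasp_force: 0.0
side pt pad 0.93 [0.4956 0.0856 0.1717]
side pt ramekin 0.96 [ 0.4266 -0.0071 -0.    ]
side pt ramekin 0.55 [ 0.3874 -0.22   -0.0025]
side pt stopper 0.84 [ 0.4816 -0.1438 -0.002 ]
side pt mill 0.95 [ 0.7481 -0.1499 -0.0009]
side pt mill 0.61 [0.6151 0.0008 0.0008]
side pt carafe 0.57 [ 0.5866  0.2095 -0.0005]
side pt spoon 0.79 [0.3605 0.3488 0.0001]
rows r, cols s -35..35; z median
105 [0, 0, 158, 160, 162, 161, 160, 0, 0]
113 [0, 0, 155, 161, 164, 160, 159, 0, 0]
121 [0, 179, 0, 167, 165, 165, 166, 173, 182]
129 [179, 179, 167, 169, 169, 170, 170, 171, 182]
137 [0, 180, 169, 173, 171, 170, 171, 171, 173]
145 [0, 181, 172, 171, 173, 172, 171, 174, 181]
153 [0, 180, 174, 174, 174, 175, 174, 176, 184]
161 [0, 184, 174, 176, 178, 177, 177, 177, 179]
169 [0, 179, 176, 176, 0, 175, 174, 173, 0]
177 [0, 0, 0, 0, 0, 0, 0, 0, 0]
[-0.4832  0.6311 -0.8541] [0.4919 0.0857 0.3101]
```

View pics/s7.png

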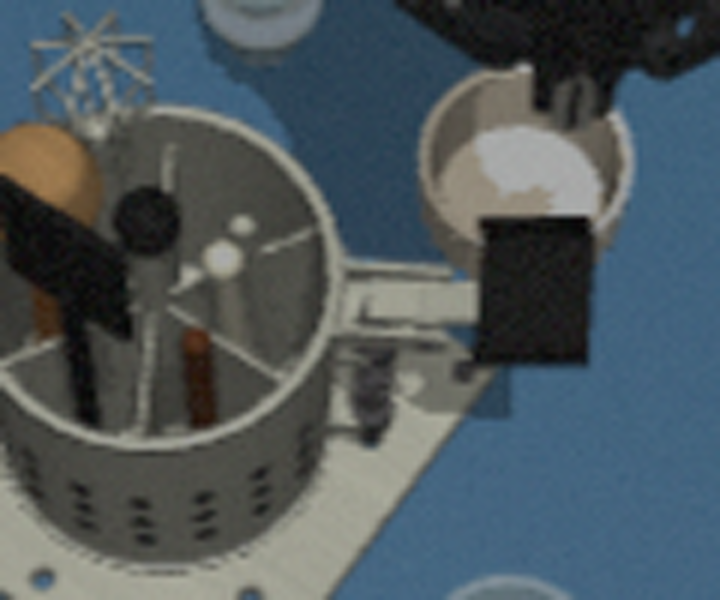

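The pad is back at rest height (172 mm at r = 145, against 171–172 at the start, with its upward tilt) and is in line with the target hole. The pin stands in the plate and the other things haven't moved. The tool is clear, so I'll hand in.

```bash
python3 -c "
from bench import env
print(env.hand_in())"
```

```text
the job is handed in; nothing more can be done
None
```

I swung the caddy one hole (60°) towards the slow cooker and let the lever up. The camera readings put the pad back at rest height, so the pin is home, and nothing else I checked had moved; the job is handed in at about 11 s, and no verdict came back.

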